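Take the lift-off lid from the parts chest

TASK

Open the wide wooden chest all the way, so that its lid stands upright on the hinge pins, then lift the lid straight up off the pins and stand it on its hinge edge in the slot of the wooden lid stand. Leave the small chest where it is.

Things in the scene. Friction and masses are not known exactly. Their poses are not given: they have to be found in the camera images.
- chest: Wide open plywood chest, fixed, 95 (x) x 150 (y) x 65 mm high; origin at the centre of its underside, front to -x. Two 8 mm hinge pins behind it lie on one axis along y at x +65.5, z 70 mm. The lid's two forked lugs turn on them; their 12 mm slots point to the rear when shut, down when upright: then the lid comes off, lifted 16 mm or more straight up. Let go, it falls shut or over.
- lid: The wide chest's loose lid, 0.3 kg, plate 104x150x10 mm. Origin mid-hinge, on the pin axis; x points from handle to hinge edge (level when shut, straight down when upright), y along the pins, z up when shut. Plate x -12 to -116 mm. Handle: round bar along y, 18 mm thick, 40 mm long, axis at x -155, z 0, on a 12 mm wide middle stalk; pinched by its flat ends it turns between the fingers.
- lid_stand: Wooden stand, fixed: base 110 (x) x 140 (y) x 10 mm, origin at the centre of its underside. Two upright boards, 50 mm wide (y), tops at z 75 mm, leave a 28 mm wide slot along y, at x 0, for the lid's plate. The lid's lugs (22 mm thick, 40 to 52 mm either side of its middle, ending at lid x +12 mm) stand on the base beyond the boards' ends, with the lid's origin at z 22 mm.
- small_chest: Bystander: a loose, closed chest of the same make and height but only 80 mm wide (y), its lid latched with a hasp, with the same handle; origin at the centre of its underside.

How it is judged:
On the way, in this order (a step that is already met when the one before it is completed fails the run):
1. the lid stands upright (within 17 degrees) with its lugs still on the pins (angle between lid's own x axis and vertical above 2.842 rad and x of lid in the frame of chest between 0.0555 and 0.0755 m and y of lid in the frame of chest between -0.012 and 0.012 m and z of lid in the frame of chest between 0.06 and 0.08 m), for 0.1 s.
2. the lid, still upright (within 20 degrees), has been lifted 25 mm or more above the pins, straight up (within 20 mm) (angle between lid's own x axis and vertical above 2.792 rad and z of lid in the frame of chest above 0.095 m and x of lid in the frame of chest between 0.0455 and 0.0855 m and y of lid in the frame of chest between -0.02 and 0.02 m), for 0.04 s.
At the end, for the whole second after the job is handed in: the lid stands on its hinge edge in the stand's slot, released and at rest: upright within 20 degrees, its origin within 20 mm of the slot's middle along and across and 12 to 35 mm above the bench, in line with the slot within 23 degrees; the small chest is within 20 mm of where it stood (angle between lid's own x axis and vertical above 2.792 rad and x of lid in the frame of lid_stand between -0.02 and 0.02 m and y of lid in the frame of lid_stand between -0.02 and 0.02 m and z of lid in the frame of lid_stand between 0.012 and 0.035 m and angle between the y axis of lid and the y axis of lid_stand, either way round below 0.4 rad and linear speed of lid below 0.06 m/s and angular speed of lid below 0.8 rad/s and distance of small_chest from where it was at the start of the episode below 0.02 m); the robot touches nothing.
It fails at once if the small chest is shifted by more than 20 mm (distance of small_chest from where it was at the start of the episode above 0.02 m).
It also fails if it takes over 46 s, if anything falls off the work surface, if the arm or the gripper's body presses on something with over 40 N, if the wrist force passes 120 N, or if a joint passes its speed limit or range.

ROBOT

A 6-joint arm with a two-finger parallel gripper is mounted at the origin on a cart in front of the work surface, level with it; the furniture and walls round the work are solid. World frame = base frame: x ahead of the robot, y to its left, z up, the work surface at z = 0. Lengths are in m, angles in rad, forces in N, time in s.
With the tool pointing down it reaches from about 0.35 to 0.925 m from the base axis. Payload 6.4 kg.
Tool frame: the origin (TCP) lies midway between the tips of the shut fingers; the grasp point (between the pads) lies 19 mm behind it (manip.hold_point_z is the distance from the TCP to the grasp point, in m); z points along the fingers, y is the line along which they close (so a half turn about z gives the same grasp; the last joint's range is limited). The gripper opens to 94 mm and grips with 3 to 60 N. Pads are 16 mm wide; open, the fingers measure 119 mm over their backs; the gripper's body (75 mm by 177 mm) begins 78 mm behind the grasp point.
Start: joints at [-1.291, 0.245, 1.558, -0, 1.339, -0.174], TCP at [0.285, -0.584, 0.205] pointing down, gripper open.
Joint ranges: [-3.13, 3.13], [-1.02, 2.26], [0.13, 2.54], [-0.95, 4.09], [0.21, 2.88], [-2.74, 2.74]. Speed limits (rad/s): [2.57, 2.57, 3.14, 3.14, 3.14, 3.14].

INTERFACE

Orientations are given as a unit quaternion [x, y, z, w].
In Python, from rig import manip, cams gives the robot as it stands.
- The arm moves only by the tool send_rows, never from a script. Its argument "steps" is a list of rows, each an object of numbers: "grip": the opening, from 0 (shut) to 1 (fully open); "x", "y", "z": the shift along the tool's x, y, z in mm; "rx", "ry", "rz": the turn, a rotation vector about the tool's x, y, z in degrees. In form: [{"grip": .., "x": .., "y": .., "z": .., "rx": .., "ry": .., "rz": ..}, ...]. A call has 1 to 12 rows; each row shifts and turns the commanded pose from where the row before left it, along the tool's axes as they then stand; what a row does not reach is not made up. A row lasts 1/8 s, in which the tool goes at most 62.5 mm and 10.7 degrees, less where a joint would pass 70% of its speed; a pose out of reach is approached as far as the arm can. A call with a gripper value outside its range is refused whole. The fingers move at their own pace and stop on an object; "squeeze" is the grip in N (left out, the last holds). Time passes only in rows, so rows that do not move let the fingers close. It gives the time, the measured TCP pose, the force, the opening and the grip force at its end, in the units of the state.
- manip.sense(): the state, without advancing time (a new reading comes with each control period).
- cams.capture(name): name is "side" or "top" or "wrist"; returns a dict with "image" (400x640x3 uint8, red, green, blue), "fx", "fy", "cx", "cy" (pixels), "view" (4x4, takes a point from world to camera coordinates). Camera axes: x right, y down, z forward; pixel columns grow to the right and rows downward; lengths in m; the calibration is good to about 2 mm. A picture is of the moment at which its call begins. There is no depth.
- manip.hand_in(): hands the job in; it is judged then, once.
The state is a dict: "clock": time; "qpos": joint angles; "joint_velocities": joint speeds; "joint_efforts": joint torques, N m; "eef_pos": TCP position; "eef_rot": TCP orientation; "wrist_force": force on the tool from outside, world axes, zero at the start; "torque": the same for the moment, N m; "width": finger opening in m; "gripper_force": force on a finger pad.
Only numpy, scipy, OpenCV 4.12 (cv2) and the standard library are available. Lean on these libraries where they do the work, as an engineer would, in place of code of your own. Each camera call takes 0.05 s, during which the arm holds its last target. There are 200 camera calls.

## Working session

There is one attempt and no reset: what is moved stays moved. The work goes in short steps, Python scripts to look and compute and a tool call to move; the robot and the scene stay as the last step left them, time stands still between calls to the robot, and variables do not carry over. Pictures are saved under pics/ and viewed, at most 10 in all, crops included, and the job is handed in when it is done.

Besides the shell and the picture viewer there is one more tool, called after ">>>" by a JSON object that holds its "method" and its "body". send_rows: Moves the arm, as the interface text tells. Its arguments: {"type":"object","properties":{"steps":{"type":"array","items":{"type":"object","properties":{"grip":{"type":"number"},"x":{"type":"number"},"y":{"type":"number"},"z":{"type":"number"},"rx":{"type":"number"},"ry":{"type":"number"},"rz":{"type":"number"}}}},"squeeze":{"type":"number"}},"required":["steps"]}

```bash
ls; mkdir -p pics; python3 - <<'E'
from rig import manip,cams
import cv2,pickle
d={}
for n in("side","top"):
    c=cams.capture(n);d[n]=c
    cv2.imwrite(f"pics/{n}0.png",c["image"][:,:,::-1]);print(n,c["fx"],c["cx"],c["cy"],c["view"])
pickle.dump(d,open("c0.pkl","wb"))
print(manip.sense(),manip.hold_point_z)
E
```

```text
pics
side 411.081481373166 320.8988048115028 198.31141193519292 [[-0.99835704 -0.05374292 -0.01987249  0.5380449 ]
 [-0.01737719  0.61446466 -0.78875295  0.30545319]
 [ 0.05460083 -0.78711173 -0.61438902  0.65738004]
 [ 0.          0.          0.          1.        ]]
top 420.11320215704467 319.8543583140826 200.6480265572626 [[-0.01304075 -0.99960218 -0.02500822 -0.32936502]
 [-0.99923389  0.01395074 -0.03656514  0.55490814]
 [ 0.03689947  0.02451223 -0.99901831  0.90010891]
 [ 0.          0.          0.          1.        ]]
{'clock': 0.1, 'qpos': array([-1.29109118e+00,  2.45774096e-01,  1.55885091e+00,  1.71514311e-05,
        1.33869202e+00, -1.74086797e-01]), 'joint_velocities': array([-0.00032917, -0.00100611, -0.00330503,  0.00055264,  0.00099139,
        0.00136135]), 'joint_efforts': array([-2.64988978e-05, -4.16915989e+01, -3.15525949e+01,  6.87174057e-02,
        3.09941999e-02, -5.21762149e-05]), 'eef_pos': array([ 0.28481526, -0.5836942 ,  0.2044586 ]), 'eef_rot': array([ 9.74369435e-01,  2.24952128e-01, -3.71777766e-05, -8.61424928e-04]), 'wrist_force': array([ 0.21172827,  0.3659641 , -0.65027304]), 'torque': array([ 0.02462269, -0.01597739, -0.00889086]), 'gripper_force': 0.0, 'width': 0.09377058735020875} 0.0188
```

View pics/top0.png

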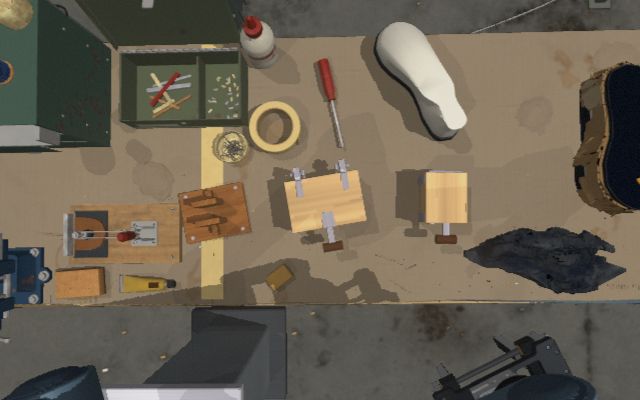

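View pics/side0.png

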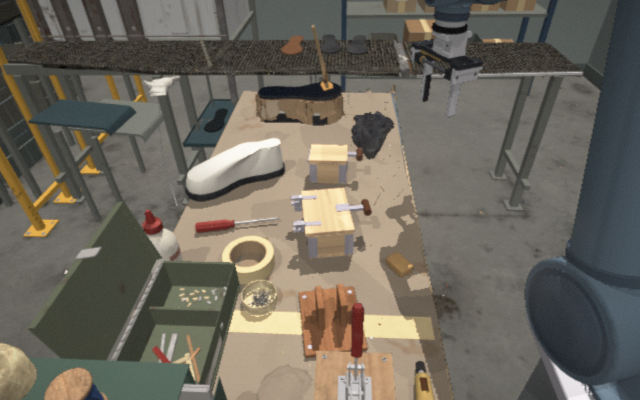

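The top view shows the wide chest's lid near (327,202) with its handle at (333,246) towards the robot. The small chest is at (446,197). The stand is at (215,211), with its slot running roughly along world y. The side view agrees.

```bash
cat > h.py <<'E'
import numpy as np
def ray(c,u,v):
    V=np.array(c["view"]);R=V[:3,:3];o=-R.T@V[:3,3]
    d=R.T@np.array([(u-c["cx"])/c["fx"],(v-c["cy"])/c["fy"],1]);return o,d
def onz(c,u,v,z):
    o,d=ray(c,u,v);return o+d*(z-o[2])/d[2]
def proj(c,p):
    V=np.array(c["view"]);q=V[:3,:3]@p+V[:3,3];return c["fx"]*q[0]/q[2]+c["cx"],c["fy"]*q[1]/q[2]+c["cy"]
E
python3 - <<'E'
import pickle,cv2,numpy as np
from h import *
c=pickle.load(open("c0.pkl","rb"))["top"];im=c["image"]
hsv=cv2.cvtColor(im,cv2.COLOR_RGB2HSV)
for n,(u,v) in dict(lid=(320,195),handle=(333,246),bench=(270,230),stand=(237,225),board=(207,197),bd2=(207,221)).items(): print(n,hsv[v,u],im[v,u])
crop=im[150:270,165:485]
cv2.imwrite("pics/crop.png",cv2.resize(crop[:,:215],None,fx=3.6,fy=3.6,interpolation=cv2.INTER_CUBIC)[:,:,::-1])
E
```

```text
lid [ 17 112 208] [208 170 117]
handle [ 12 141  94] [94 62 42]
bench [ 16  72 139] [139 121 100]
stand [ 14 158 137] [137  91  52]
board [ 14 149  99] [99 68 41]
bd2 [ 13 158 150] [150  98  57]
```

View pics/crop.png

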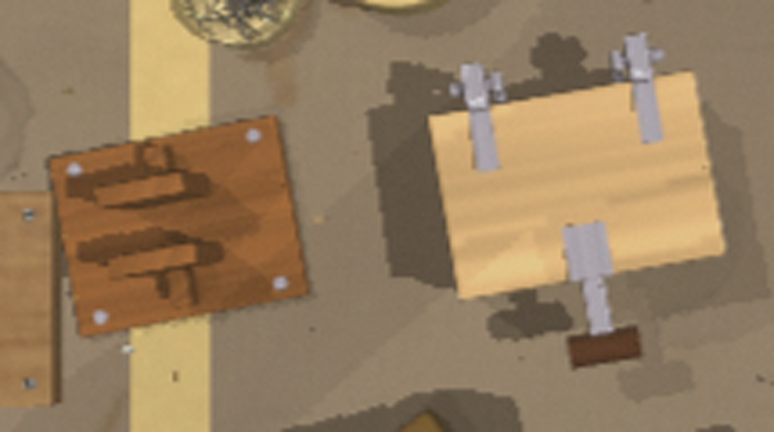

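The crop shows the lid plate corners at about (429,116), (694,72), (725,253) and (459,298). The handle centre is near (605,347), and the stand base corners are (50,157), (276,116), (310,292) and (80,336).

```bash
cat >> h.py <<'E'
E
python3 - <<'E'
import pickle,cv2,numpy as np
from h import *
D=pickle.load(open("c0.pkl","rb"));c=D["top"];im=c["image"]
hsv=cv2.cvtColor(im,cv2.COLOR_RGB2HSV)
def rect(lo,hi,box,z):
    x0,y0,x1,y1=box;m=np.zeros(im.shape[:2],np.uint8)
    m[y0:y1,x0:x1]=cv2.inRange(hsv,lo,hi)[y0:y1,x0:x1]
    k=max(cv2.findContours(m,cv2.RETR_EXTERNAL,cv2.CHAIN_APPROX_NONE)[0],key=cv2.contourArea)
    P=np.array([onz(c,u,v,z)[:2]*1000 for u,v in k[:,0]],np.float32)
    r=cv2.minAreaRect(P);print(np.round(r[0],1),np.round(r[1],1),round(r[2],1))
    return r
rect((10,80,165),(25,180,255),(275,160,380,240),.075)
rect((8,110,40),(18,220,120),(318,236,350,255),.075)
rect((9,130,60),(18,220,200),(179,178,255,246),.01)
def cr(u,v):return u/3.6+165-.4,v/3.6+150-.4
for n,z,pts in [("lid",.075,[(429,116),(694,72),(725,253),(459,298)]),("stand",.01,[(50,157),(276,116),(310,292),(80,336)]),("bolts",.01,[(74,170),(253,135),(280,283),(100,317)]),("handle",.07,[(568,347),(638,328),(641,352),(573,368)]),
 ("boards",.075,[(96,190),(184,173),(187,185),(102,207),(108,260),(195,243),(198,256),(113,278)])]:
    P=np.array([onz(c,*cr(*p),z)[:2]*1000 for p in pts]);print(n,P.round(0).tolist(),P.mean(0).round(1))
    P=P[:4]
    e=(P[0]-P[1])+(P[3]-P[2]);print("  yaw of y axis(deg)",np.degrees(np.arctan2(-e[0],e[1])).round(1),np.linalg.norm(e)/2)
# triangulated tall clamp tip guess
E
```

```text
[ 547.2 -348.4] [103. 150.] 9.1
[ 457.4 -362.4] [15.6 37.8] 8.8
[ 528.  -108.5] [109.2 140.4] 10.1
lid [[587.0, -267.0], [609.0, -414.0], [508.0, -430.0], [485.0, -282.0]] [ 547.3 -348.2]
  yaw of y axis(deg) 8.7 148.94798796050378
stand [[571.0, -31.0], [593.0, -168.0], [488.0, -187.0], [463.0, -49.0]] [ 528.7 -108.6]
  yaw of y axis(deg) 9.7 139.73257616778957
bolts [[563.0, -45.0], [582.0, -154.0], [493.0, -169.0], [474.0, -61.0]] [ 528.1 -107.3]
  yaw of y axis(deg) 10.1 110.12472488076013
handle [[457.0, -342.0], [467.0, -381.0], [454.0, -383.0], [446.0, -345.0]] [ 456.2 -362.7]
  yaw of y axis(deg) 13.5 39.45108986197106
boards [[548.0, -80.0], [557.0, -130.0], [550.0, -131.0], [538.0, -84.0], [509.0, -87.0], [518.0, -136.0], [510.0, -137.0], [499.0, -90.0]] [ 528.7 -109.3]
  yaw of y axis(deg) 11.9 49.63942211370753
```

>>> {"method": "send_rows", "body": {"steps": [{"x": 42,"y": -20.5,"grip": 1},{"x": 42,"y": -20.5},{"x": 42,"y": -20.5},{"x": 42,"y": -20.5},{"x": 42,"y": -20.5},{"x": 42,"y": -20.5},{"rz": 8.5,"z": 15},{"rz": 8.5,"z": 15},{}], "squeeze": 20}}

```text
validation failed for argument at $.st...
```

>>> {"method": "send_rows", "body": {"steps": [{"grip": 1,"x": 42,"y": -20.5,"z": 0,"rx": 0,"ry": 0,"rz": 0},{"grip": 1,"x": 42,"y": -20.5,"z": 0,"rx": 0,"ry": 0,"rz": 0},{"grip": 1,"x": 42,"y": -20.5,"z": 0,"rx": 0,"ry": 0,"rz": 0},{"grip": 1,"x": 42,"y": -20.5,"z": 0,"rx": 0,"ry": 0,"rz": 0},{"grip": 1,"x": 42,"y": -20.5,"z": 0,"rx": 0,"ry": 0,"rz": 0},{"grip": 1,"x": 42,"y": -20.5,"z": 0,"rx": 0,"ry": 0,"rz": 0},{"grip": 1,"x": 0,"y": 0,"z": 15,"rx": 0,"ry": 0,"rz": 8.5},{"grip": 1,"x": 0,"y": 0,"z": 15,"rx": 0,"ry": 0,"rz": 8.5},{"grip": 1,"x": 0,"y": 0,"z": 0,"rx": 0,"ry": 0,"rz": 0}], "squeeze": 20}}

```text
clock: 1.23
eef_pos: [0.4568, -0.3621, 0.1737]
eef_rot: [0.997, 0.079, -0.001, -0.001]
wrist_force: [0.1, 0.1, 1.1]
width: 0.0943
gripper_force: 0.0
```

>>> {"method": "send_rows", "body": {"steps": [{"grip": 1,"x": 0,"y": 0,"z": 35,"rx": 0,"ry": 0,"rz": 0},{"grip": 1,"x": 0,"y": 0,"z": 35,"rx": 0,"ry": 0,"rz": 0},{"grip": 1,"x": 0,"y": 0,"z": 33,"rx": 0,"ry": 0,"rz": 0},{"grip": 1,"x": 0,"y": 0,"z": 20,"rx": 0,"ry": 0,"rz": 0},{"grip": 1,"x": 0,"y": 0,"z": 0,"rx": 0,"ry": 0,"rz": 0}]}}

```text
clock: 1.85
eef_pos: [0.4569, -0.3627, 0.0514]
eef_rot: [0.997, 0.079, -0.001, -0.001]
wrist_force: [-0.1, -0.4, 0.3]
width: 0.094
gripper_force: 0.0
```

```bash
python3 - <<'E'
from rig import cams
import cv2
cv2.imwrite("pics/w1.png",cams.capture("wrist")["image"][:,:,::-1])
E
```

```text
(no output)
```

View pics/w1.png

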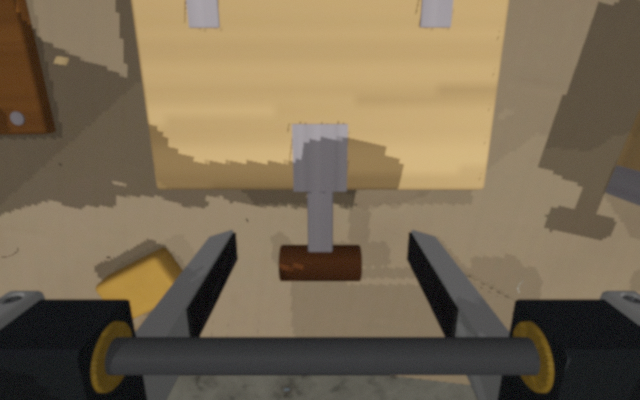

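The wrist view shows the handle centred at (320,262), between the fingertips at (230,240) and (415,240), so I'm closing on it.

>>> {"method": "send_rows", "body": {"steps": [{"grip": 0,"x": 0,"y": 0,"z": 0,"rx": 0,"ry": 0,"rz": 0},{"grip": 0,"x": 0,"y": 0,"z": 0,"rx": 0,"ry": 0,"rz": 0},{"grip": 0,"x": 0,"y": 0,"z": 0,"rx": 0,"ry": 0,"rz": 0},{"grip": 0,"x": 0,"y": 0,"z": 0,"rx": 0,"ry": 0,"rz": 0},{"grip": 0,"x": 0,"y": 0,"z": 0,"rx": 0,"ry": 0,"rz": 0},{"grip": 0,"x": 0,"y": 0,"z": 0,"rx": 0,"ry": 0,"rz": 0}], "squeeze": 25}}

```text
clock: 2.65
eef_pos: [0.4574, -0.363, 0.0524]
eef_rot: [0.997, 0.079, -0.0, -0.0]
wrist_force: [-0.3, 1.3, 0.2]
width: 0.0402
gripper_force: 25.0
```

```bash
python3 - <<'E'
import numpy as np
# arc: tool x=lid +x (to hinge), tool z down. handle at hinge frame (-R cos t, R sin t)
R=155
t=np.radians(np.arange(0,91,5))
x=-R*np.cos(t);z=R*np.sin(t)
for k in range(1,len(t)): print(round(5*k),np.round(x[k]-x[k-1],1),np.round(-(z[k]-z[k-1]),1))
E
```

```text
5 0.6 -13.5
10 1.8 -13.4
15 2.9 -13.2
20 4.1 -12.9
25 5.2 -12.5
30 6.2 -12.0
35 7.3 -11.4
40 8.2 -10.7
45 9.1 -10.0
50 10.0 -9.1
55 10.7 -8.2
60 11.4 -7.3
65 12.0 -6.2
70 12.5 -5.2
75 12.9 -4.1
80 13.2 -2.9
85 13.4 -1.8
90 13.5 -0.6
```

>>> {"method": "send_rows", "body": {"steps": [{"grip": 0,"x": 1.5,"y": 0,"z": -13.5,"rx": 0,"ry": 0,"rz": 0},{"grip": 0,"x": 1.8,"y": 0,"z": -13.4,"rx": 0,"ry": 0,"rz": 0},{"grip": 0,"x": 2.9,"y": 0,"z": -13.2,"rx": 0,"ry": 0,"rz": 0},{"grip": 0,"x": 4.1,"y": 0,"z": -12.9,"rx": 0,"ry": 0,"rz": 0},{"grip": 0,"x": 5.2,"y": 0,"z": -12.5,"rx": 0,"ry": 0,"rz": 0},{"grip": 0,"x": 6.2,"y": 0,"z": -12,"rx": 0,"ry": 0,"rz": 0}]}}

```text
clock: 3.4
eef_pos: [0.4794, -0.3597, 0.1308]
eef_rot: [0.997, 0.078, 0.0, 0.0]
wrist_force: [1.8, -0.7, -3.2]
width: 0.0396
gripper_force: 25.0
```

```bash
python3 - <<'E'
from rig import cams
import cv2
cv2.imwrite("pics/s2.png",cv2.resize(cams.capture("side")["image"][130:290,230:450],None,fx=3,fy=3)[:,:,::-1])
E
```

```text
(no output)
```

View pics/s2.png

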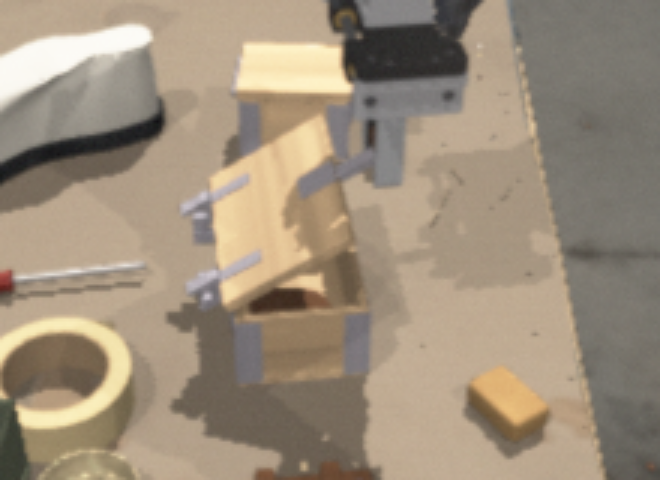

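The lid has turned to about 30° with its lugs still on the pins at (200,215) and (205,290), so I'm continuing the arc.

>>> {"method": "send_rows", "body": {"steps": [{"grip": 0,"x": 7.3,"y": 0,"z": -11.4,"rx": 0,"ry": 0,"rz": 0},{"grip": 0,"x": 8.2,"y": 0,"z": -10.7,"rx": 0,"ry": 0,"rz": 0},{"grip": 0,"x": 9.1,"y": 0,"z": -10,"rx": 0,"ry": 0,"rz": 0},{"grip": 0,"x": 10,"y": 0,"z": -9.1,"rx": 0,"ry": 0,"rz": 0},{"grip": 0,"x": 10.7,"y": 0,"z": -8.2,"rx": 0,"ry": 0,"rz": 0},{"grip": 0,"x": 11.4,"y": 0,"z": -7.3,"rx": 0,"ry": 0,"rz": 0},{"grip": 0,"x": 0,"y": 0,"z": 0,"rx": 0,"ry": 0,"rz": 0}]}}

```text
clock: 4.32
eef_pos: [0.536, -0.351, 0.1873]
eef_rot: [0.997, 0.079, 0.0, 0.0]
wrist_force: [0.0, -0.5, -3.9]
width: 0.0399
gripper_force: 25.0
```

>>> {"method": "send_rows", "body": {"steps": [{"grip": 0,"x": 12,"y": 0,"z": -6,"rx": 0,"ry": 0,"rz": 0},{"grip": 0,"x": 12.5,"y": 0,"z": -5,"rx": 0,"ry": 0,"rz": 0},{"grip": 0,"x": 12.9,"y": 0,"z": -4,"rx": 0,"ry": 0,"rz": 0},{"grip": 0,"x": 13.2,"y": 0,"z": -2.9,"rx": 0,"ry": 0,"rz": 0},{"grip": 0,"x": 13,"y": 0,"z": -1.5,"rx": 0,"ry": 0,"rz": 0},{"grip": 0,"x": 10,"y": 0,"z": 0,"rx": 0,"ry": 0,"rz": 0},{"grip": 0,"x": 2.5,"y": 0,"z": 0,"rx": 0,"ry": 0,"rz": 0},{"grip": 0,"x": 0,"y": 0,"z": 0,"rx": 0,"ry": 0,"rz": 0},{"grip": 0,"x": 0,"y": 0,"z": 0,"rx": 0,"ry": 0,"rz": 0}]}}

```text
clock: 5.45
eef_pos: [0.6099, -0.339, 0.2059]
eef_rot: [0.997, 0.078, -0.0, -0.0]
wrist_force: [-1.1, -0.3, -4.6]
width: 0.0399
gripper_force: 25.0
```

```bash
python3 - <<'E'
from rig import cams
import cv2
cv2.imwrite("pics/s3.png",cv2.resize(cams.capture("side")["image"][90:290,230:450],None,fx=3,fy=3)[:,:,::-1])
E
```

```text
(no output)
```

View pics/s3.png

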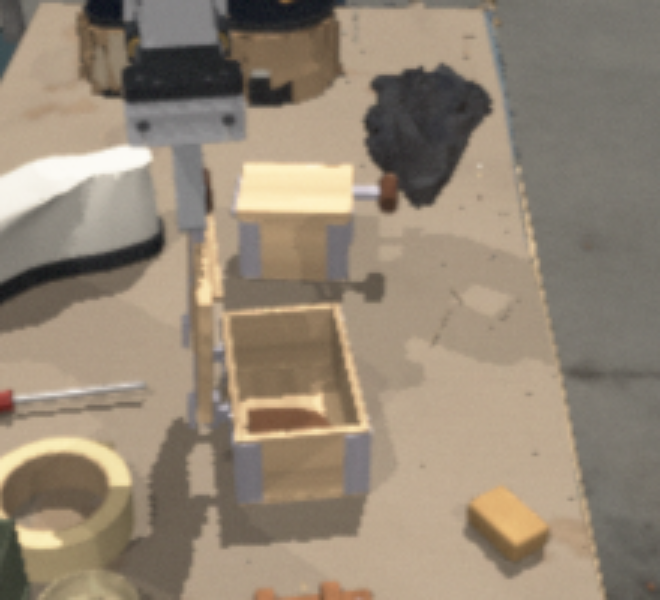

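The lid stands upright on the pins, seen edge-on at about (205,330), so I'm lifting it straight up.

>>> {"method": "send_rows", "body": {"steps": [{"grip": 0,"x": 0,"y": 0,"z": -4,"rx": 0,"ry": 0,"rz": 0},{"grip": 0,"x": 0,"y": 0,"z": -8,"rx": 0,"ry": 0,"rz": 0},{"grip": 0,"x": 0,"y": 0,"z": -10,"rx": 0,"ry": 0,"rz": 0},{"grip": 0,"x": 0,"y": 0,"z": -12,"rx": 0,"ry": 0,"rz": 0},{"grip": 0,"x": 0,"y": 0,"z": -15,"rx": 0,"ry": 0,"rz": 0},{"grip": 0,"x": 0,"y": 0,"z": -15,"rx": 0,"ry": 0,"rz": 0},{"grip": 0,"x": 0,"y": 0,"z": -8,"rx": 0,"ry": 0,"rz": 0},{"grip": 0,"x": 0,"y": 0,"z": 0,"rx": 0,"ry": 0,"rz": 0}]}}

```text
clock: 6.5
eef_pos: [0.6105, -0.3392, 0.2791]
eef_rot: [0.997, 0.078, 0.001, 0.001]
wrist_force: [0.0, -0.8, -3.9]
width: 0.0401
gripper_force: 25.0
```

>>> {"method": "send_rows", "body": {"steps": [{"grip": 0,"x": -1,"y": -8,"z": 0,"rx": 0,"ry": 0,"rz": 0},{"grip": 0,"x": -2.5,"y": -17,"z": 0,"rx": 0,"ry": 0,"rz": 0},{"grip": 0,"x": -5,"y": -25,"z": 0,"rx": 0,"ry": 0,"rz": 0},{"grip": 0,"x": -7,"y": -30,"z": 0,"rx": 0,"ry": 0,"rz": 0},{"grip": 0,"x": -7,"y": -30,"z": 0,"rx": 0,"ry": 0,"rz": 0},{"grip": 0,"x": -7,"y": -30,"z": 0,"rx": 0,"ry": 0,"rz": -0.5},{"grip": 0,"x": -6,"y": -30,"z": 0,"rx": 0,"ry": 0,"rz": -0.5},{"grip": 0,"x": -4,"y": -28,"z": 0,"rx": 0,"ry": 0,"rz": 0},{"grip": 0,"x": -3,"y": -22,"z": 0,"rx": 0,"ry": 0,"rz": 0},{"grip": 0,"x": -2.4,"y": -20.5,"z": 0,"rx": 0,"ry": 0,"rz": 0},{"grip": 0,"x": 0,"y": 0,"z": 0,"rx": 0,"ry": 0,"rz": 0},{"grip": 0,"x": 0,"y": 0,"z": 0,"rx": 0,"ry": 0,"rz": 0}]}}

```text
clock: 8.0
eef_pos: [0.5269, -0.1092, 0.2781]
eef_rot: [0.996, 0.087, 0.0, 0.0]
wrist_force: [-0.4, 0.1, -3.1]
width: 0.0395
gripper_force: 25.0
```

```bash
python3 - <<'E'
from rig import cams,manip
import cv2
c=cams.capture("side")
cv2.imwrite("pics/s4.png",cv2.resize(c["image"][150:370,220:460],None,fx=2.7,fy=2.7)[:,:,::-1])
import pickle;pickle.dump(c,open("c4.pkl","wb"))
s=manip.sense();print(s["eef_pos"],s["eef_rot"],s["wrist_force"])
E
```

```text
[ 0.526889   -0.10946501  0.27805706] [9.96216198e-01 8.69094633e-02 1.19816281e-05 1.78702248e-04] [ 0.22754439 -0.05171899 -4.1677238 ]
```

View pics/s4.png

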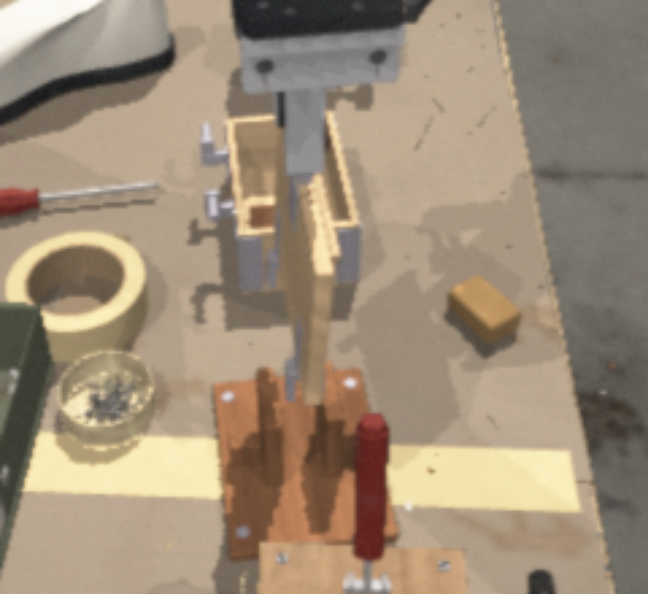

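```bash
python3 - <<'E'
import pickle,numpy as np
from h import *
c=pickle.load(open("c4.pkl","rb"))
yw=np.radians(10);ex=np.array([np.cos(yw),np.sin(yw),0]);ey=np.array([-ex[1],ex[0],0])
g=np.array([.5269,-.1095,.278+.0188])
f=lambda p:np.round((np.array(proj(c,p))-[220,150])*2.7,0)
for tilt in(0,3,-3):
    t=np.radians(tilt);d=np.array([0,0,-1])*np.cos(t)+ex*np.sin(t);n=ex*np.cos(t)+np.array([0,0,1])*np.sin(t)
    print(tilt,[f(g+d*(155-L)/1000+ey*.075+n*s).tolist() for L in(116,12) for s in(-.005,.005)])
S=np.array([.5282,-.1085,0])
print([f(S+ex*a+ey*b+[0,0,.075]).tolist() for a in(-.014,.014) for b in(-.025,.025)])
E
```

```text
0 [[326.0, 272.0], [306.0, 274.0], [324.0, 404.0], [306.0, 406.0]]
3 [[322.0, 273.0], [302.0, 274.0], [311.0, 406.0], [293.0, 407.0]]
-3 [[330.0, 271.0], [310.0, 274.0], [337.0, 402.0], [320.0, 405.0]]
[[311.0, 359.0], [323.0, 420.0], [270.0, 364.0], [279.0, 425.0]]
```

The lid hangs almost vertical over the slot: its near edge runs from (325,265) to (313,400), with the boards at (270,420) and (322,430). I'm measuring its tilt before lowering.

```bash
python3 - <<'E'
import pickle,cv2,numpy as np
c=pickle.load(open("c4.pkl","rb"));im=c["image"]
cv2.imwrite("pics/z.png",cv2.resize(im[205:320,310:365],None,fx=5,fy=5,interpolation=cv2.INTER_NEAREST)[:,:,::-1])
E
```

```text
(no output)
```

View pics/z.png

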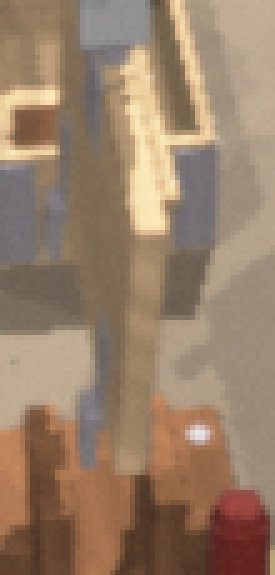

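>>> {"method": "send_rows", "body": {"steps": [{"grip": 0,"x": 1.5,"y": -0.8,"z": 8,"rx": 0,"ry": 0,"rz": 0},{"grip": 0,"x": 0,"y": 0,"z": 14,"rx": 0,"ry": 0,"rz": 0},{"grip": 0,"x": 0,"y": 0,"z": 16,"rx": 0,"ry": 0,"rz": 0},{"grip": 0,"x": 0,"y": 0,"z": 16,"rx": 0,"ry": 0,"rz": 0},{"grip": 0,"x": 0,"y": 0,"z": 12,"rx": 0,"ry": 0,"rz": 0},{"grip": 0,"x": 0,"y": 0,"z": 6,"rx": 0,"ry": 0,"rz": 0},{"grip": 0,"x": 0,"y": 0,"z": 0,"rx": 0,"ry": 0,"rz": 0}]}}

```text
clock: 8.93
eef_pos: [0.5279, -0.1079, 0.2057]
eef_rot: [0.996, 0.087, -0.0, -0.0]
wrist_force: [-0.1, 0.3, -3.6]
width: 0.0391
gripper_force: 25.0
```

```bash
python3 - <<'E'
from rig import cams
import cv2
c=cams.capture("side")
cv2.imwrite("pics/s5.png",cv2.resize(c["image"][210:370,280:400],None,fx=3.7,fy=3.7)[:,:,::-1])
E
```

```text
(no output)
```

View pics/s5.png

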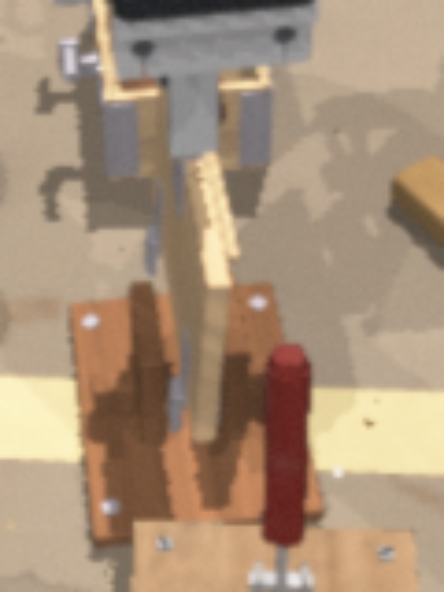

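The plate's lower near corner spans (192–217,440) and sits between the boards, whose edges are at about 165 and 222+. I'm checking it against the predicted position in the slot.

```bash
python3 - <<'E'
import pickle,numpy as np
from h import *
c=pickle.load(open("c4.pkl","rb"))
yw=np.radians(10);ex=np.array([np.cos(yw),np.sin(yw),0]);ey=np.array([-ex[1],ex[0],0])
S=np.array([.5282,-.1085,0])
f=lambda p:np.round((np.array(proj(c,p))-[280,210])*3.7,0).tolist()
print("plate bottom",[f(S+ex*a+ey*.075+[0,0,.0815]) for a in(-.005,.005)])
print("top",[f(S+ex*a+ey*.075+[0,0,.1855]) for a in(-.005,.005)])
print("board L outer/inner, R",[f(S+ex*a+ey*b+[0,0,.075]) for a in(.024,.014,-.014,-.024) for b in(.025,-.025)])
print("base corners",[f(S+ex*a+ey*b+[0,0,.01]) for a in(-.055,.055) for b in(-.07,.07)])
E
```

```text
plate bottom [[218.0, 440.0], [195.0, 442.0]]
top [[219.0, 283.0], [194.0, 286.0]]
board L outer/inner, R [[139.0, 363.0], [127.0, 279.0], [160.0, 360.0], [148.0, 277.0], [220.0, 353.0], [204.0, 271.0], [241.0, 351.0], [224.0, 268.0]]
base corners [[267.0, 278.0], [320.0, 508.0], [64.0, 300.0], [87.0, 537.0]]
```

It's within 1 mm of the slot's centre, so I'm lowering.

>>> {"method": "send_rows", "body": {"steps": [{"grip": 0,"x": 0,"y": 0,"z": 6,"rx": 0,"ry": 0,"rz": 0},{"grip": 0,"x": 0,"y": 0,"z": 9,"rx": 0,"ry": 0,"rz": 0},{"grip": 0,"x": 0,"y": 0,"z": 9,"rx": 0,"ry": 0,"rz": 0},{"grip": 0,"x": 0,"y": 0,"z": 9,"rx": 0,"ry": 0,"rz": 0},{"grip": 0,"x": 0,"y": 0,"z": 7,"rx": 0,"ry": 0,"rz": 0},{"grip": 0,"x": 0,"y": 0,"z": 4,"rx": 0,"ry": 0,"rz": 0},{"grip": 0,"x": 0,"y": 0,"z": 2,"rx": 0,"ry": 0,"rz": 0},{"grip": 0,"x": 0,"y": 0,"z": 0,"rx": 0,"ry": 0,"rz": 0}]}}

```text
clock: 9.98
eef_pos: [0.5283, -0.108, 0.1603]
eef_rot: [0.996, 0.087, 0.0, 0.0]
wrist_force: [0.3, 0.8, -3.8]
width: 0.04
gripper_force: 25.0
```

Force still shows the lid's weight, so there's a little further to go.

>>> {"method": "send_rows", "body": {"steps": [{"grip": 0,"x": 0,"y": 0,"z": 1,"rx": 0,"ry": 0,"rz": 0},{"grip": 0,"x": 0,"y": 0,"z": 1,"rx": 0,"ry": 0,"rz": 0},{"grip": 0,"x": 0,"y": 0,"z": 0.5,"rx": 0,"ry": 0,"rz": 0},{"grip": 0,"x": 0,"y": 0,"z": 0,"rx": 0,"ry": 0,"rz": 0}]}}

```text
clock: 10.48
eef_pos: [0.5294, -0.1081, 0.1598]
eef_rot: [0.996, 0.087, 0.002, 0.0]
wrist_force: [-0.8, 1.7, 5.6]
width: 0.0395
gripper_force: 25.0
```

The lid is standing on the base. I'm releasing it and retreating upwards.

>>> {"method": "send_rows", "body": {"steps": [{"grip": 0.7,"x": 0,"y": 0,"z": 0,"rx": 0,"ry": 0,"rz": 0},{"grip": 0.7,"x": 0,"y": 0,"z": 0,"rx": 0,"ry": 0,"rz": 0},{"grip": 0.7,"x": 0,"y": 0,"z": 0,"rx": 0,"ry": 0,"rz": 0},{"grip": 0.7,"x": 0,"y": 0,"z": 0,"rx": 0,"ry": 0,"rz": 0},{"grip": 0.7,"x": 0,"y": 0,"z": -10,"rx": 0,"ry": 0,"rz": 0},{"grip": 0.7,"x": 0,"y": 0,"z": -25,"rx": 0,"ry": 0,"rz": 0},{"grip": 0.7,"x": 0,"y": 0,"z": -35,"rx": 0,"ry": 0,"rz": 0},{"grip": 0.7,"x": 0,"y": 0,"z": -35,"rx": 0,"ry": 0,"rz": 0},{"grip": 0.7,"x": 0,"y": 0,"z": 0,"rx": 0,"ry": 0,"rz": 0}]}}

```text
clock: 11.6
eef_pos: [0.5298, -0.1086, 0.2666]
eef_rot: [0.996, 0.087, 0.003, 0.002]
wrist_force: [0.6, -0.1, -0.3]
width: 0.0656
gripper_force: 0.0
```

```bash
python3 - <<'E'
from rig import cams
import cv2
c=cams.capture("side")
cv2.imwrite("pics/s6.png",cv2.resize(c["image"][130:370,220:460],None,fx=2.5,fy=2.5)[:,:,::-1])
E
```

```text
(no output)
```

View pics/s6.png

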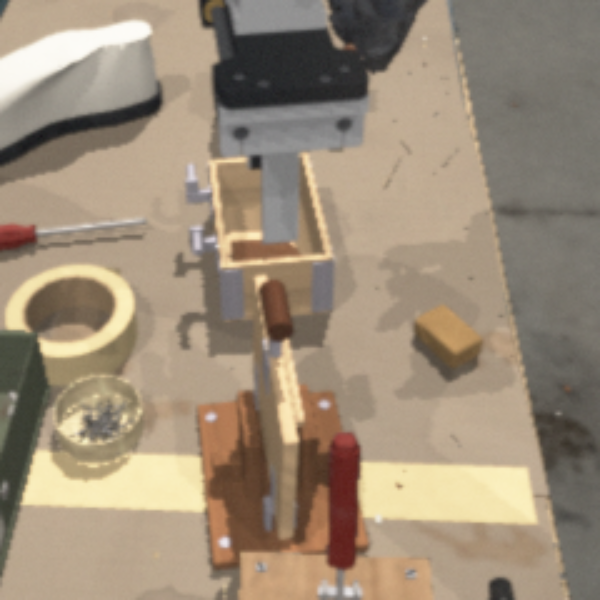

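The lid stands upright in the slot, with its handle at (276,310) and its plate edge from (290,430) to (287,535). The gripper is clear of it.

```bash
python3 -c "
from rig import manip;print(manip.hand_in())"
```

```text
the job is handed in; nothing more can be done
None
```

The lid was opened upright on its pins, lifted straight off and stood in the slot of the lid stand, the arm never went near the small chest, and the job is handed in; no verdict came back.

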